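# Turn the trolley wheel valve-up on its service stand

### The arm

A 6-joint arm with a two-finger parallel gripper is mounted at the origin on the work surface. World frame = base frame: x ahead of the robot, y to its left, z up, the work surface at z = 0. Lengths are in m, angles in degrees, forces in N, time in s.
With the tool pointing down it reaches from about 0.35 to 0.775 m from the base axis. Payload 7.3 kg.
Tool frame: the origin (TCP) lies midway between the tips of the shut fingers; the grasp point (between the pads) lies 19 mm behind it (manip.grasp_offset is the distance from the TCP to the grasp point, in m); y points along the fingers, z is the direction in which the jaws open and shut, and the axes are right-handed (so a half turn about y gives the same grasp; the last joint's range is limited). The gripper opens to 92 mm and grips with 3 to 60 N. Pads are 19 mm wide; open, the fingers measure 130 mm over their backs; the gripper's body (75 mm by 190 mm) begins 47 mm behind the grasp point.
Start: joints at [-75.115, 19.595, 87.324, -0, 73.075, -8.365], TCP at [0.207, -0.482, 0.227] pointing down, gripper open.
Joint ranges: [-145.02, 145.02], [-44.19, 115.74], [2.07, 154.8], [-57.11, 237.11], [16.16, 152.29], [-177.93, 177.93]. Speed limits (degrees/s): [147.25, 147.25, 180, 180, 180, 180].

### API

Orientations are given as a 3x3 rotation matrix whose columns are the frame's x, y, z axes.
In Python, from cell import get_obs, imaging, manip gives the robot as it stands.
- The arm moves only by the tool servo_tool, never from a script. Its argument "rows" is text: rows parted by semicolons, each of 4 numbers parted by spaces: the shift along the tool's x, y, z in cm, then the turn about the tool's y in rad. A call has 1 to 5 rows; each row shifts and turns the pose as measured when the row begins, along the tool's axes as they then stand; what a row does not reach is not made up. A row lasts 1/8 s, in which the tool goes at most 62.5 mm and 10.7 degrees, less where a joint would pass 70% of its speed; a pose out of reach is approached as far as the arm can. A call with a gripper value outside its range is refused whole. "hand" is the gripper command: -1 is shut, 1 is fully open, values between are in proportion, set as the call begins (left out, the last holds). The fingers move at their own pace and stop on an object; "grip_force" is the grip in N (left out, the last holds). Time passes only in rows, so rows that do not move let the fingers close. It gives the time, the measured TCP pose, the force and the opening at its end, in the units of the state.
- get_obs(): the state, without advancing time (a new reading comes with each control period).
- imaging.camera(name): name is "scene" or "top" or "wrist"; returns a dict with "frame" (480x640x3 uint8, red, green, blue), "fx", "fy", "cx", "cy" (pixels), "R" (3x3) and "t" (3): a world point X has camera coordinates R X + t. Camera axes: x right, y down, z forward; pixel columns grow to the right and rows downward; lengths in m; the calibration is good to about 2 mm. A picture is of the moment at which its call begins. There is no depth.
- manip.sign_off(): hands the job in, once; it reports no verdict.
The state is a dict: "clock": time; "joint_positions": joint angles; "joint_vel": joint speeds; "effort": joint torques, N m; "tool_pos": TCP position; "orientation": TCP orientation; "ft_force": force on the tool from outside, world axes, zero at the start; "torque": the same for the moment, N m; "finger_gap": finger opening in m.
Only numpy, scipy, OpenCV 4.12 (cv2) and the standard library are available. Lean on these libraries where they do the work, as an engineer would, in place of code of your own. Each camera call takes 0.05 s, during which the arm holds its last target. There are 200 camera calls.

### The job

The trolley wheel on the service stand has to be pumped up next: turn it by pushing its spokes round with the fingertips, one spoke after another, until its valve stem is at the very top of the wheel, straight above the axle. Push the spokes only - do not press on the rubber tyre or the valve stem - leave the loose things on the bench where they are, and finish with the wheel at rest and the hand clear of it.

Things in the scene. Friction and masses are not known exactly. Their poses are not given: they have to be found in the camera images.
- stand: Fixed grey base plate 300 x 400 x 18 mm with two blue posts. Origin under its centre; x points from the robot's side into the wheel, y to the left as the robot sees it, z up. The wheel stands over it, leaning back 45 deg (top away from the robot).
- axle (a point): Wheel's centre, mid-thickness, fixed on the axle: x 0, y 0, z 160 mm of the stand's frame (same axes). Wheel frame used below, centred here: w = stand's y; u = up in the wheel's plane = (sin 45, 0, cos 45 deg); n = out of its front face, to the robot = (-cos 45, 0, sin 45 deg) in stand axes.
- wheel (a joint): Wheel's angle q, rad: 0 or any whole turn with the valve stem at the very top; grows counter-clockwise as the robot sees it. The stem is at angle q; a point of radius r at angle a is at w = r sin a, u = r cos a. Turns either way, more than a full turn; drag about 0.16 N m (2 N at mid-spoke); stays where it is left.
- hub (a point): Centre of the turning wheel, at the axle. Hub 48 mm in diameter (n -26 to +30 mm). Six straight grey plastic spokes, 12 mm wide, 30 mm deep (n -15 to +15 mm), run from the hub to the rim's inside (radius 105 mm) at angles q + 30 deg and every 60 deg on; the gaps between are open right through. Rim to radius 117 mm, 42 mm wide. Rubber tyre: radius 117 to 145 mm, 45 mm wide.
- bar_mid (a point): Middle of the front face of the fixed flat steel cross-bar in front of the wheel, which carries the axle: it fills n 36 to 44, u -11 to +15, w -186 to +186 mm. Posts (28 mm) at w = +-172 mm end at the bar; the axle's end and nut reach n = 55 mm (nut 28 mm wide). Above the bar the wheel's face is open to fingers tilted forward.
- valve_tip (a point): The inner tip of the valve stem, 76 mm from the axle. The stem (brass, 9 mm thick, with a black 12 mm rubber foot, 29 mm long in all) stands on the inside of the rim midway between two spokes, at half the wheel's thickness, and points at the hub.
- sleeve: Loose steel spindle sleeve with two flanges, 68 mm across, 105 mm tall, standing beside the stand; origin under its centre. Not to be moved.
- nose: Loose stepped steel spindle nose, 66 mm across, 85 mm tall, standing beside the stand; origin under its centre. Not to be moved.
- grease: Loose can, 64 mm across, 90 mm tall, beside the stand; origin under its centre. Not to be moved.
- bearing: Loose steel bearing ring, 48 mm across, 14 mm tall, lying on the stand's base plate at one of its front corners; origin under its centre. Not to be moved.
- cap: Loose black valve cap, 19 mm across, 20 mm tall, on the stand's base plate at one of its front corners; origin under its centre. Not to be moved.
- spanner: Loose steel spanner, 170 mm long, lying flat on the bench to the right of the stand. Not to be moved.
- gauge: Loose round tyre-pressure gauge, 60 mm across, 25 mm tall with a 60 mm brass stub, lying to the left of the stand; origin under its dial's centre. Not to be moved.

How it is judged (in metres and radians):
At the end, for the whole second after the job is handed in: The valve stem is at the top of the wheel, straight above the axle: its tip, 76 mm from the axle, is within 9.5 mm to either side (about 7 deg), and the wheel is at rest (z of valve_tip in the frame of stand above 0.2 m and y of valve_tip in the frame of stand between -0.0095 and 0.0095 m and velocity of joint wheel between -0.05 and 0.05 rad/s); the robot touches nothing.
It fails at once if the rubber tyre is pressed (more than 6 N) (contact force between any of the arm, the fingers and wheel_c0 above 6 N or contact force between any of the arm, the fingers and wheel_c1 above 6 N or contact force between any of the arm, the fingers and wheel_c2 above 6 N or contact force between any of the arm, the fingers and wheel_c3 above 6 N or contact force between any of the arm, the fingers and wheel_c4 above 6 N or contact force between any of the arm, the fingers and wheel_c5 above 6 N or contact force between any of the arm, the fingers and wheel_c6 above 6 N or contact force between any of the arm, the fingers and wheel_c7 above 6 N or contact force between any of the arm, the fingers and wheel_c8 above 6 N or contact force between any of the arm, the fingers and wheel_c9 above 6 N or contact force between any of the arm, the fingers and wheel_c10 above 6 N or contact force between any of the arm, the fingers and wheel_c11 above 6 N).
It fails at once if the valve stem is pressed (more than 3 N) (contact force between any of the arm, the fingers and wheel_c12 above 3 N or contact force between any of the arm, the fingers and wheel_c13 above 3 N).
It fails at once if a loose thing on the bench is moved by more than 20 mm, or lifted (distance of any of sleeve, nose, grease, bearing, cap, spanner, gauge from where it was at the start of the episode above 0.02 m).
It also fails if it takes over 54 s, if anything falls off the work surface, if the arm or the gripper's body presses on something with over 40 N, if the wrist force passes 120 N, or if a joint passes its speed limit or range.

## Working session

There is one attempt and no reset: what is moved stays moved. The work goes in short steps, Python scripts to look and compute and a tool call to move; the robot and the scene stay as the last step left them, time stands still between calls to the robot, and variables do not carry over. Pictures are saved under pics/ and viewed, about 8 in all and at most 12, crops included, and the job is handed in when it is done.

Besides the shell and the picture viewer there is one more tool, called as a command line: name --argument value ..., lists and objects as JSON in quotes. servo_tool: Moves the arm, as the interface text tells. Its arguments: {"type":"object","properties":{"rows":{"type":"string"},"hand":{"type":"number"},"grip_force":{"type":"number"}},"required":["rows"]}

```bash
ls; mkdir -p pics; python3 - <<'E'
from cell import get_obs, imaging, manip
import cv2,numpy as np
o=get_obs()
for k,v in o.items(): print(k,np.round(v,3).tolist())
for n in("scene","top"):
    c=imaging.camera(n); cv2.imwrite(f"pics/{n}0.png",c["frame"][:,:,::-1]); np.savez(f"pics/{n}0.npz",**c)
    print(n,c["fx"],c["cx"],c["cy"],np.round(c["R"],3).tolist(),np.round(c["t"],3), -c["R"].T@c["t"])
print(manip.grasp_offset)
E
```

```text
pics
clock 0.0
joint_positions [-75.117, 19.636, 87.375, 0.001, 73.074, -8.366]
joint_vel [-0.065, -0.041, 0.113, 0.033, 0.024, 0.07]
effort [0.001, -43.124, -24.422, 0.072, 0.056, -0.0]
tool_pos [0.207, -0.482, 0.226]
orientation [[-0.919, -0.0, 0.395], [-0.395, 0.001, -0.919], [-0.0, -1.0, -0.001]]
ft_force [-0.767, -0.28, -0.126]
torque [0.017, 0.043, 0.012]
finger_gap 0.092
scene 618.4753863221257 321.5220036997615 237.23540075698637 [[-0.535, 0.845, 0.001], [0.716, 0.454, -0.53], [-0.448, -0.283, -0.848]] [ 0.297 -0.333  1.81 ] [1.20895364 0.41285035 1.35760457]
top 623.2459990594393 321.02757566292524 226.33841080356854 [[0.003, -1.0, 0.001], [-0.99, -0.003, -0.141], [0.141, -0.0, -0.99]] [0.037 0.6   1.361] [0.40154783 0.03923014 1.43241372]
0.0188
```

View pics/scene0.png

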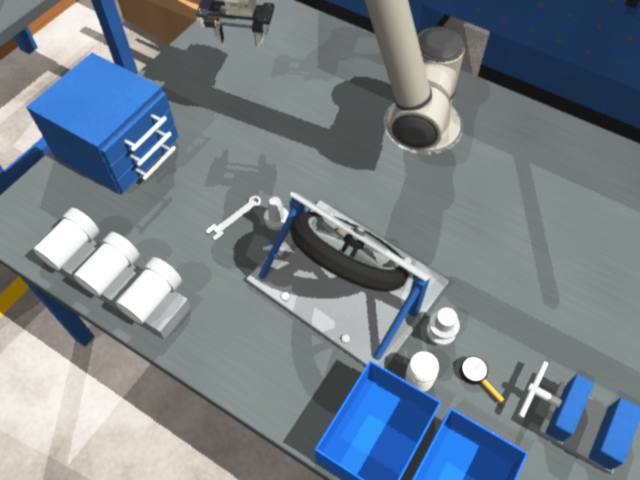

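View pics/top0.png

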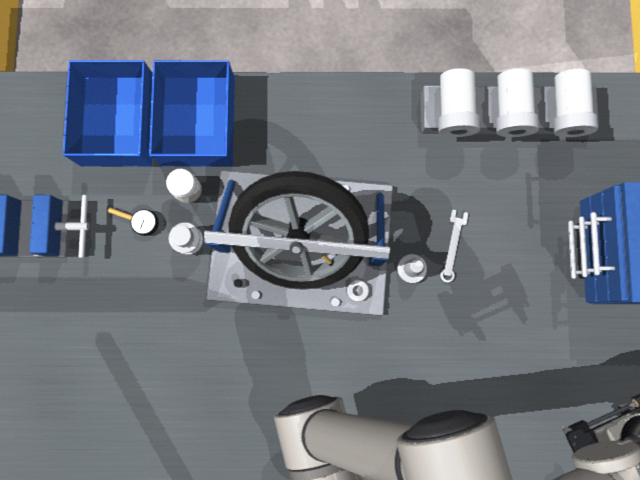

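The scene view is from behind and the wheel is edge-on. In the top view the plate corners are near (222,172), (396,186), (382,314) and (207,300), the bar runs from (205,238) to (388,254), and the valve is low right near (326,260). Next I'll zoom in.

```bash
python3 - <<'E'
import cv2
im=cv2.imread("pics/top0.png")[160:325,195:405]
cv2.imwrite("pics/crop0.png",cv2.resize(im,None,fx=3.6,fy=3.6,interpolation=cv2.INTER_CUBIC))
E
```

```text
(no output)
```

View pics/crop0.png

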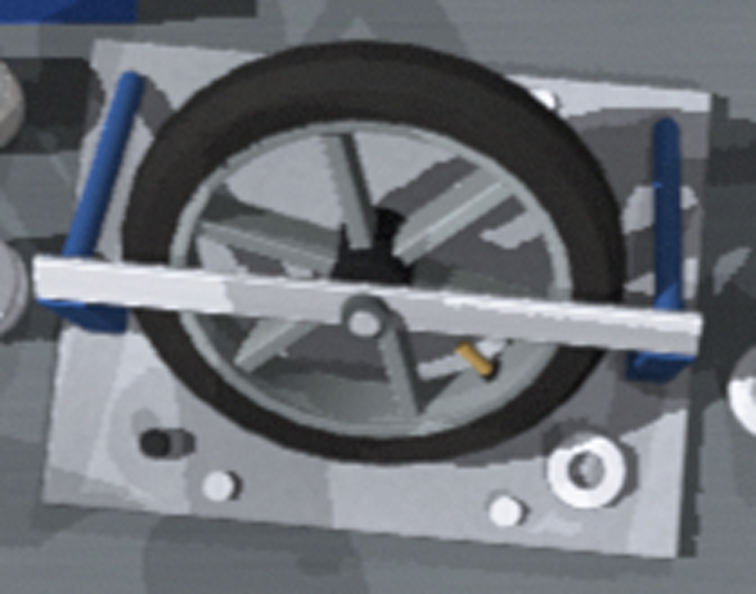

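Zoomed crop (scale 3.6, offset 195,160): plate corners (97,40), (712,95), (690,557), (43,503). The bar ends are at x≈35 and 700. The brass stem's tip is at (460,347) and its foot at (492,372). The bearing and cap are at the front corners.

```bash
cat > h.py <<'E'
import numpy as np,cv2
def ray(c,p):
    d=c["R"].T@np.array([(p[0]-c["cx"])/c["fx"],(p[1]-c["cy"])/c["fy"],1.]); return -c["R"].T@c["t"],d
def cast(c,p,P0,N):
    o,d=ray(c,p); return o+d*(np.dot(P0-o,N)/np.dot(d,N))
def proj(c,X):
    x=c["R"]@X+c["t"]; return np.array([c["fx"]*x[0]/x[2]+c["cx"],c["fy"]*x[1]/x[2]+c["cy"]])
Z=np.array([0,0,1.])
E
python3 - <<'E'
from h import *
c=np.load("pics/top0.npz")
f=lambda x,y:(195+(x+.5)/3.6-.5,160+(y+.5)/3.6-.5)
C=np.array([cast(c,f(*p),np.array([0,0,.018]),Z) for p in[(97,40),(712,95),(690,557),(43,503)]])
print(C.round(4))
m=C.mean(0); print("centre",m, [np.linalg.norm(C[i]-C[i-1]) for i in range(4)])
ydir=(C[0]-C[1]+C[3]-C[2]);xdir=(C[0]-C[3]+C[1]-C[2])
a1=np.arctan2(-ydir[0],ydir[1]);a2=np.arctan2(xdir[1],xdir[0]);print("yaw",np.degrees([a1,a2]))
# bar ends: top faces edges
for p in[(35,273),(700,333)]:
    print("bar",cast(c,f(*p),np.array([0,0,.16+.04*.707]),Z))
yaw=a1
x=np.array([np.cos(yaw),np.sin(yaw),0]);y=np.array([-np.sin(yaw),np.cos(yaw),0])
ax=np.array([m[0],m[1],.16]);u=(x+Z)/2**.5;n=(-x+Z)/2**.5
print("nut proj",proj(c,ax+.055*n),"seen",f(365,322), "axle",ax)
for p in[(460,347),(476,360),(492,372)]:
    X=cast(c,f(*p),ax,n)-ax; print(X@y,X@u,np.hypot(X@y,X@u),np.degrees(np.arctan2(X@y,X@u)))
E
```

```text
[[ 0.7331  0.2701  0.018 ]
 [ 0.6981 -0.126   0.018 ]
 [ 0.404  -0.1083  0.018 ]
 [ 0.4364  0.2965  0.018 ]]
centre [0.56790551 0.08306233 0.018     ] [np.float64(0.29790604667854637), np.float64(0.3977185605078283), np.float64(0.294619829449739), np.float64(0.40609208522992307)]
yaw [-4.81591088 -4.26479071]
bar [0.55990062 0.27362661 0.18828   ]
bar [ 0.52722969 -0.09762804  0.18828   ]
nut proj [297.13236793 250.39183063] seen (296.02777777777777, 249.08333333333331) axle [0.56790551 0.08306233 0.16      ]
-0.05063917049356384 -0.05436446903695625 0.07429549839624472 -137.03187623167975
-0.06064843073057134 -0.06319257250963646 0.08758729000526602 -136.17689683604428
-0.07068168307417057 -0.07132145634990242 0.10041240191365072 -135.25813556431257
```

Axle ≈ (0.570, 0.085, 0.160), stand yaw ≈ −4.9°, q ≈ −136°. The fingers stay vertical, because rows only turn the tool about its own axis. They can go down behind the bar with the jaw axis along w. The plan is to push the spoke at q+150° counter-clockwise, then the spoke at q+90° round to the horizontal. The stem's gap is never entered. First I'll move over.

servo_tool --rows "0 -6 0 0;0 -5 0 0;-5 0 -3.6 0;-5 0 -3.6 0;-5 0 -3.6 0" --hand -1

```text
clock: 0.72
tool_pos: [0.3028, -0.3225, 0.3373]
orientation: [[-0.922, -0.001, 0.388], [-0.388, 0.007, -0.922], [-0.002, -1.0, -0.007]]
ft_force: [0.9, -0.6, 0.6]
finger_gap: 0.0463
```

servo_tool --rows "-5 0 -3.6 0;-5 0 -3.6 0;-5 0 -3.6 0;-5 0 -3.6 0;-5 0 -3.6 0"

```text
clock: 1.35
tool_pos: [0.4641, -0.0544, 0.3383]
orientation: [[-0.922, -0.001, 0.386], [-0.386, 0.007, -0.922], [-0.001, -1.0, -0.007]]
ft_force: [1.2, -1.5, -0.9]
finger_gap: 0.0007
```

servo_tool --rows "-3 0 -2 0.16;0 0 0 0.16;0 0 0 0.16;0 0 0 0"

```text
clock: 1.85
tool_pos: [0.4853, -0.0181, 0.3364]
orientation: [[-0.996, -0.006, -0.088], [0.088, 0.009, -0.996], [0.006, -1.0, -0.008]]
ft_force: [-0.1, 0.9, -0.6]
finger_gap: 0.0007
```

```bash
python3 - <<'E'
from h import *
from cell import imaging
for n in("wrist","top"):
    c=imaging.camera(n); cv2.imwrite(f"pics/{n}1.png",c["frame"][:,:,::-1]); np.savez(f"pics/{n}1.npz",**c)
c=np.load("pics/wrist1.npz");print(-c["R"].T@c["t"],c["R"].round(2),c["fx"])
E
```

```text
[ 0.56329091 -0.02644767  0.49453907] [[-0.09 -1.   -0.01]
 [-0.95  0.08  0.29]
 [-0.29  0.03 -0.96]] 347.6248435229036
```

View pics/wrist1.png

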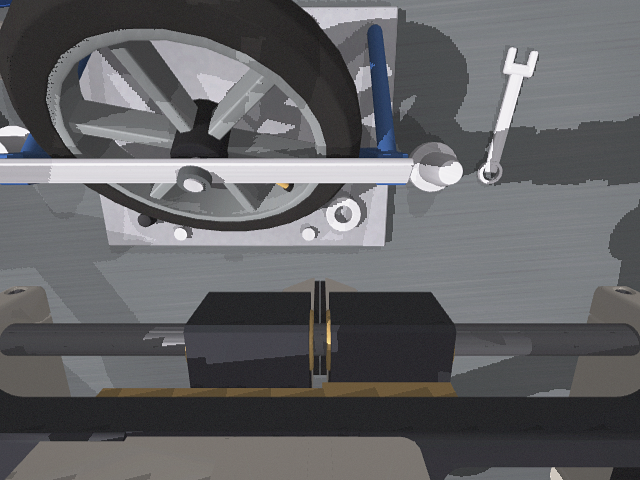

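The wrist view looks back over the hand. The nut end is at (195,185), the bar ends at x≈410, and the brass stem shows under the bar near (284,184). The shut fingertips are near (320,330). I'll triangulate the nut and check.

```bash
python3 - <<'E'
from h import *
w=np.load("pics/wrist1.npz");t=np.load("pics/top0.npz")
tcp=np.array([.4853,-.0181,.3364])
for dy in(0,.019,-.019):
  for dx in(-.0095,.0095):
    for h in(0,.066):print(dy,dx,h,proj(w,tcp+np.array([dx,dy,h])).round())
def tri(pw,pt):
    A=[];b=[]
    for c,p in((w,pw),(t,pt)):
        o,d=ray(c,p);d/=np.linalg.norm(d);M=np.eye(3)-np.outer(d,d);A.append(M);b.append(M@o)
    X=np.linalg.lstsq(np.vstack(A),np.hstack(b),rcond=None)[0]
    return X,[np.linalg.norm(A[i]@X-b[i]) for i in(0,1)]
print("nut end",tri((195,185),(296.1,249.1)))
yaw=np.radians(-4.95);x=np.array([np.cos(yaw),np.sin(yaw),0]);n=(-x+Z)/2**.5
print("axle",tri((195,185),(296.1,249.1))[0]-.055*n)
f=lambda p:(195+(p[0]+.5)/3.6-.5,160+(p[1]+.5)/3.6-.5)
print("bar R near top corner?",tri((410,158),f((700,316))))
print("spoke/rim top", tri((65,60),f((200,232))))
C=[cast(w,p,np.array([0,0,.018]),Z) for p in((384,245),(110,245),(397,8))];print(np.round(C,4))
E
python3 -c "
import cv2
im=cv2.imread('pics/wrist1.png')[0:260,0:430];cv2.imwrite('pics/w1c.png',cv2.resize(im,None,fx=1.8,fy=1.8,interpolation=cv2.INTER_CUBIC))"
```

```text
0 -0.0095 0 [321. 317.]
0 -0.0095 0.066 [320. 417.]
0 0.0095 0 [317. 282.]
0 0.0095 0.066 [314. 368.]
0.019 -0.0095 0 [283. 319.]
0.019 -0.0095 0.066 [262. 421.]
0.019 0.0095 0 [279. 285.]
0.019 0.0095 0.066 [254. 372.]
-0.019 -0.0095 0 [358. 314.]
-0.019 -0.0095 0.066 [378. 413.]
-0.019 0.0095 0 [356. 279.]
-0.019 0.0095 0.066 [376. 363.]
nut end (array([0.53245637, 0.08859004, 0.18852993]), [np.float64(0.00042535566955826775), np.float64(0.0004253556695582161)])
axle [0.57120219 0.08523428 0.14963906]
bar R near top corner? (array([ 0.53772374, -0.09909679,  0.18695839]), [np.float64(0.0014455464107436876), np.float64(0.0014455464107441542)])
spoke/rim top (array([0.61151965, 0.1771655 , 0.18672993]), [np.float64(0.028189511497974665), np.float64(0.028189511497974485)])
[[ 0.4062 -0.1021  0.018 ]
 [ 0.4404  0.2914  0.018 ]
 [ 0.7007 -0.128   0.018 ]]
```

View pics/w1c.png

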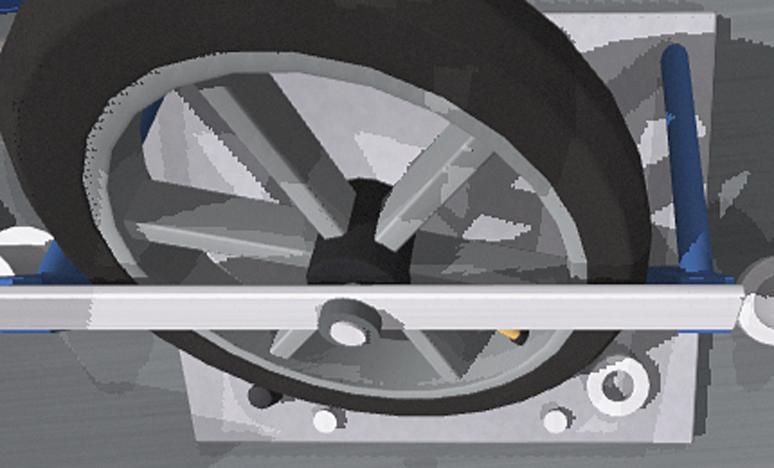

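The axle is at about (0.571, 0.085) in plan from both views. Triangulated z came out 0.150 against the stated 0.160, on a short baseline, so I'll use 0.160 and watch for contact. Moving over the gap.

servo_tool --rows "-3.7 0 -3.1 0;-3.7 0 -3.1 0;-3.7 0 -3.1 0;0 0 0 0"

```text
clock: 2.45
tool_pos: [0.6067, 0.0653, 0.336]
orientation: [[-0.997, -0.006, -0.079], [0.079, 0.008, -0.997], [0.006, -1.0, -0.008]]
ft_force: [-0.9, -0.3, -0.9]
finger_gap: 0.0003
```

```bash
cat > s.py <<'E'
# state in stand axes (mm): X,w,Z rel. axle; tool rows: x=-dX, y=-dZ, z=-dw
from cell import get_obs
import numpy as np
o=get_obs();A=np.array([.571,.085,.16]);a=np.radians(-4.95)
d=1e3*(np.array(o["tool_pos"])-A);X=d@[np.cos(a),np.sin(a),0];w=d@[-np.sin(a),np.cos(a),0];Zz=d[2]
u,n=(X+Zz)/2**.5,(Zz-X)/2**.5
cw,cu=w+19,u-6.7
print(f"t {o['clock']:.2f} X {X:.1f} w {w:.1f} Z {Zz:.1f} | u {u:.1f} n {n:.1f} | corner w {cw:.1f} u {cu:.1f} r {np.hypot(cw,cu):.0f} contact angle {np.degrees(np.arctan2(cw,cu)+np.arcsin(6/np.hypot(cw,cu))):.1f} F {np.round(o['ft_force'],1)}")
E
python3 s.py; cat > p.py <<'E'
import numpy as np
n=8
for a,s in zip([5,20,35,50,65,80,90],[50,52,55,59,63,67,70]):
    r=np.radians(a);cw=s*np.sin(r)-6*np.cos(r);cu=s*np.cos(r)+6*np.sin(r);u=cu+6.7
    print(a,"w %.1f u %.1f X %.1f Z %.1f"%(cw-19,u,(u-n)/2**.5,(u+n)/2**.5))
E
python3 p.py
```

```text
t 2.45 X 37.3 w -16.6 Z 176.0 | u 150.8 n 98.1 | corner w 2.4 u 144.1 r 144 contact angle 3.4 F [-0.9 -0.3 -0.9]
5 w -20.6 u 57.0 X 34.7 Z 46.0
20 w -6.9 u 57.6 X 35.1 Z 46.4
35 w 7.6 u 55.2 X 33.4 Z 44.7
50 w 22.3 u 49.2 X 29.1 Z 40.5
65 w 35.6 u 38.8 X 21.8 Z 33.1
80 w 45.9 u 24.2 X 11.5 Z 22.8
90 w 51.0 u 12.7 X 3.3 Z 14.6
```

servo_tool --rows "0.3 5 0.2 0;0 4 0 0;0 2.4 0 0;0 0.6 0 0;0 0.4 0 0"

```text
clock: 3.08
tool_pos: [0.6017, 0.0612, 0.2112]
orientation: [[-0.997, -0.002, -0.073], [0.073, 0.007, -0.997], [0.003, -1.0, -0.006]]
ft_force: [0.1, -0.3, 0.3]
finger_gap: 0.0006
```

```bash
python3 s.py
```

```text
t 3.08 X 32.7 w -21.0 Z 51.2 | u 59.3 n 13.1 | corner w -2.0 u 52.6 r 53 contact angle 4.4 F [ 0.1 -0.3  0.3]
```

servo_tool --rows "-0.2 0.5 0 0;0 0 -0.7 0;0 0 -0.7 0;0 0 -0.7 0;0 0 0 0"

```text
clock: 3.7
tool_pos: [0.6065, 0.0831, 0.209]
orientation: [[-0.997, 0.002, -0.072], [0.072, 0.006, -0.997], [-0.002, -1.0, -0.006]]
ft_force: [1.1, -0.5, 0.1]
finger_gap: 0.0005
```

```bash
python3 s.py
```

```text
t 3.70 X 35.5 w 1.2 Z 49.0 | u 59.8 n 9.5 | corner w 20.2 u 53.1 r 57 contact angle 26.9 F [ 1.1 -0.5  0.1]
```

Little force yet: in the wrist picture the shut tips look only about ±4–5 mm wide, not ±19. I'll update the corner model.

```bash
sed -i 's/w+19/w+4.5/' s.py; sed -i 's/cw-19/cw-4.5/' p.py; python3 s.py; python3 p.py
```

```text
t 3.70 X 35.5 w 1.2 Z 49.0 | u 59.8 n 9.5 | corner w 5.7 u 53.1 r 53 contact angle 12.6 F [ 1.1 -0.5  0.1]
5 w -6.1 u 57.0 X 34.7 Z 46.0
20 w 7.6 u 57.6 X 35.1 Z 46.4
35 w 22.1 u 55.2 X 33.4 Z 44.7
50 w 36.8 u 49.2 X 29.1 Z 40.5
65 w 50.1 u 38.8 X 21.8 Z 33.1
80 w 60.4 u 24.2 X 11.5 Z 22.8
90 w 65.5 u 12.7 X 3.3 Z 14.6
```

servo_tool --rows "0 0.4 0 0;0 0 -0.8 0;0 0 -0.8 0;0 0 0 0"

```text
clock: 4.2
tool_pos: [0.6076, 0.0994, 0.2047]
orientation: [[-0.997, 0.002, -0.072], [0.072, 0.005, -0.997], [-0.001, -1.0, -0.005]]
ft_force: [-0.4, -0.3, -0.1]
finger_gap: 0.0002
```

```bash
python3 s.py
```

```text
t 4.20 X 35.2 w 17.5 Z 44.7 | u 56.5 n 6.8 | corner w 22.0 u 49.8 r 54 contact angle 30.1 F [-0.4 -0.3 -0.1]
```

```bash
python3 - <<'E'
from h import *
from cell import imaging
a=imaging.camera("wrist");b=imaging.camera("top");np.savez("pics/wrist2.npz",**a)
A=cv2.resize(a["frame"],(800,600))[:360];B=cv2.resize(b["frame"][150:330,180:420],(320,240))
o=np.zeros((600,800,3),np.uint8);o[:360]=A;o[360:,:320]=B
c=imaging.camera("scene")["frame"][170:350,230:470];o[360:,320:640]=cv2.resize(c,(320,240))
cv2.imwrite("pics/m2.png",o[:,:,::-1])
E
```

```text
(no output)
```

View pics/m2.png

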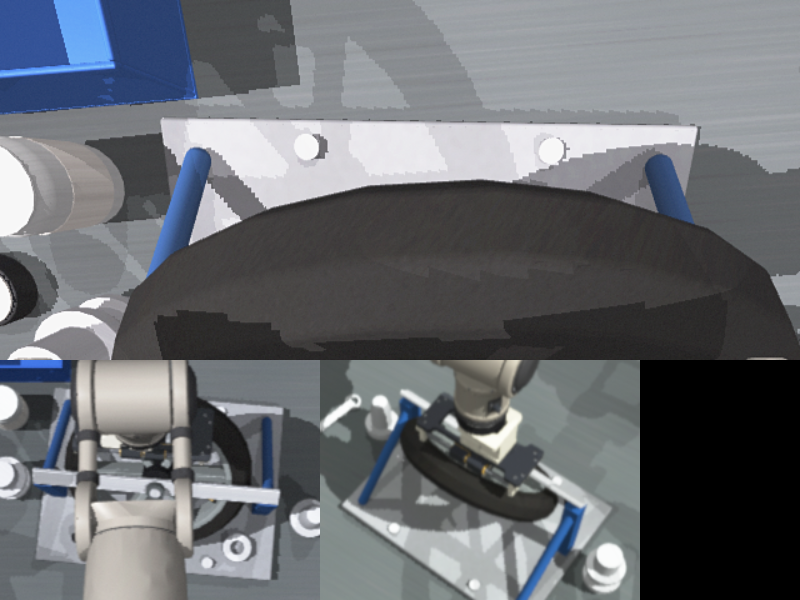

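The hand hides the wheel here, though it shows clear of the tyre (viewed 6). I'll carry on along the arc and watch the force.

servo_tool --rows "0.1 0.1 -0.8 0;0.2 0.15 -0.8 0;0.3 0.25 -0.7 0"

```text
clock: 4.72
tool_pos: [0.6035, 0.1209, 0.2]
orientation: [[-0.997, 0.003, -0.075], [0.075, 0.001, -0.997], [-0.002, -1.0, -0.002]]
ft_force: [0.5, -3.2, 1.7]
finger_gap: 0.0008
```

```bash
python3 s.py
```

```text
t 4.72 X 29.3 w 38.6 Z 40.0 | u 49.0 n 7.6 | corner w 43.1 u 42.3 r 60 contact angle 51.2 F [ 0.5 -3.2  1.7]
```

Force is −3.2 N in y and +1.7 N in z, so the spoke is being pushed. Continuing.

servo_tool --rows "0.35 0.35 -0.6 0;0.4 0.4 -0.55 0;0.5 0.5 -0.5 0;0.5 0.5 -0.5 0"

```text
clock: 5.22
tool_pos: [0.5866, 0.1458, 0.182]
orientation: [[-0.997, 0.004, -0.074], [0.074, 0.002, -0.997], [-0.003, -1.0, -0.002]]
ft_force: [0.9, -1.5, 3.1]
finger_gap: 0.0003
```

```bash
python3 s.py
```

```text
t 5.22 X 10.3 w 61.9 Z 22.0 | u 22.9 n 8.3 | corner w 66.4 u 16.2 r 68 contact angle 81.4 F [ 0.9 -1.5  3.1]
```

servo_tool --rows "0 -3 0 0;0 -6 0 0;1 -5 1 0;5 0 3.5 0;5 0 3.5 0"

```text
clock: 5.85
tool_pos: [0.4691, 0.0782, 0.321]
orientation: [[-0.998, -0.001, -0.068], [0.068, 0.008, -0.998], [0.001, -1.0, -0.007]]
ft_force: [-1.0, -0.7, -0.1]
finger_gap: 0.0005
```

servo_tool --rows "0 0 3.5 0;0 0 3 0;0 0 0 0"

```text
clock: 6.22
tool_pos: [0.4605, 0.0136, 0.3202]
orientation: [[-0.998, 0.0, -0.068], [0.068, 0.011, -0.998], [0.001, -1.0, -0.011]]
ft_force: [0.3, 0.3, -0.3]
finger_gap: 0.0003
```

```bash
python3 s.py; python3 - <<'E'
from h import *
from cell import imaging
a=imaging.camera("wrist");b=imaging.camera("top");np.savez("pics/wrist3.npz",**a)
A=cv2.resize(a["frame"],(800,600),interpolation=cv2.INTER_CUBIC)[:360];B=cv2.resize(b["frame"][150:330,180:420],(320,240))
o=np.zeros((600,800,3),np.uint8);o[:360]=A;o[360:,:320]=B
cv2.imwrite("pics/m3.png",o[:,:,::-1])
E
```

```text
t 6.22 X -103.9 w -80.6 Z 160.2 | u 39.8 n 186.8 | corner w -76.1 u 33.1 r 83 contact angle -62.3 F [ 0.3  0.3 -0.3]
```

View pics/m3.png

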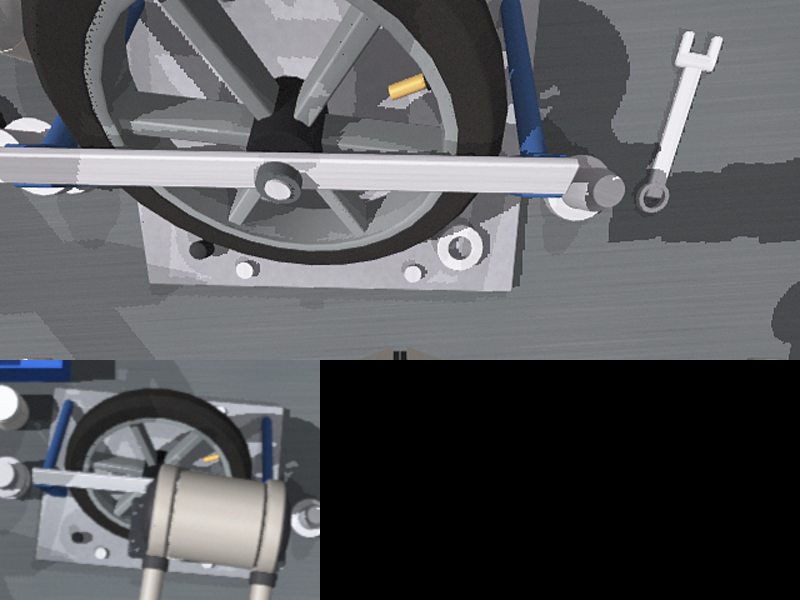

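View 7: the wheel turned and the stem is now upper right, with its tip at (391,94) and foot at (424,81) in the 1.25× picture. The loose things are untouched.

```bash
cat > q.py <<'E'
from h import *
def q(c,pts,A=np.array([.571,.085,.16]),yaw=np.radians(-4.95)):
    x=np.array([np.cos(yaw),np.sin(yaw),0]);y=np.array([-np.sin(yaw),np.cos(yaw),0]);u=(x+Z)/2**.5;n=(-x+Z)/2**.5
    print("nut",proj(c,A+.055*n).round(1))
    for p in pts:
        X=cast(c,p,A,n)-A;print("w %.1f u %.1f r %.1f a %.1f"%(1e3*(X@y),1e3*(X@u),1e3*np.hypot(X@y,X@u),np.degrees(np.arctan2(X@y,X@u))))
E
python3 - <<'E'
from q import *
q(np.load("pics/wrist3.npz"),[(391/1.25,94/1.25),(424/1.25,81/1.25)])
E
```

```text
nut [219.2 152.9]
w -72.1 u 29.4 r 77.9 a -67.8
w -92.3 u 38.6 r 100.1 a -67.3
```

q ≈ −68°. The next spoke to push is at about 22° and has to go to 90°.

servo_tool --rows "-4.7 0 -2.6 0;-4.7 0 -2.6 0;-4.6 0 -2.6 0;0 0 0 0"

```text
clock: 6.82
tool_pos: [0.6094, 0.092, 0.3181]
orientation: [[-0.998, -0.003, -0.062], [0.062, 0.015, -0.998], [0.004, -1.0, -0.014]]
ft_force: [-0.1, -1.2, -1.3]
finger_gap: 0.0005
```

```bash
python3 s.py
```

```text
t 6.83 X 37.7 w 10.3 Z 158.1 | u 138.4 n 85.2 | corner w 14.8 u 131.7 r 133 contact angle 9.0 F [-0.1 -1.2 -1.3]
```

servo_tool --rows "0.2 4 1.5 0.02;0 4 0 0;0 2.2 0 0;0 0.6 0 0;0 0.2 0 0"

```text
clock: 7.45
tool_pos: [0.6047, 0.0844, 0.2052]
orientation: [[-0.997, -0.002, -0.077], [0.077, 0.017, -0.997], [0.004, -1.0, -0.016]]
ft_force: [0.1, -0.5, 0.9]
finger_gap: -0.0001
```

```bash
python3 s.py
```

```text
t 7.45 X 33.7 w 2.3 Z 45.2 | u 55.7 n 8.1 | corner w 6.8 u 49.0 r 50 contact angle 14.9 F [ 0.1 -0.5  0.9]
```

Inserted with no contact. Now pushing along the arc to about 70°.

servo_tool --rows "0 0 -0.8 0;0 0.1 -0.8 0;0.1 0.1 -0.8 0;0.3 0.3 -0.8 0;0.4 0.3 -0.7 0"

```text
clock: 8.07
tool_pos: [0.6006, 0.125, 0.201]
orientation: [[-0.997, 0.003, -0.077], [0.077, 0.014, -0.997], [-0.002, -1.0, -0.014]]
ft_force: [0.3, -2.8, 0.4]
finger_gap: 0.0001
```

```bash
python3 s.py
```

```text
t 8.07 X 26.1 w 42.4 Z 41.0 | u 47.4 n 10.5 | corner w 46.9 u 40.7 r 62 contact angle 54.6 F [ 0.3 -2.8  0.4]
```

servo_tool --rows "0.3 0.5 -0.6 0;0.4 0.45 -0.5 0;0.4 0.5 -0.4 0;0.4 0.5 -0.4 0"

```text
clock: 8.57
tool_pos: [0.5856, 0.1472, 0.1812]
orientation: [[-0.997, 0.003, -0.077], [0.077, 0.014, -0.997], [-0.002, -1.0, -0.014]]
ft_force: [-0.2, -2.2, 1.6]
finger_gap: 0.0004
```

```bash
python3 s.py
```

```text
t 8.57 X 9.2 w 63.3 Z 21.2 | u 21.5 n 8.5 | corner w 67.8 u 14.8 r 69 contact angle 82.6 F [-0.2 -2.2  1.6]
```

The first push gave a contact angle of 81.4° and a measured spoke angle of 82.2°, so the model holds. Now the last 7°.

servo_tool --rows "0.3 0.3 -0.1 0;0.2 0.2 -0.1 0;0 0 0 0"

```text
clock: 8.95
tool_pos: [0.5805, 0.1507, 0.1753]
orientation: [[-0.997, 0.003, -0.076], [0.076, 0.015, -0.997], [-0.002, -1.0, -0.015]]
ft_force: [-0.5, -0.9, 1.4]
finger_gap: 0.0004
```

```bash
python3 s.py
```

```text
t 8.95 X 3.8 w 66.3 Z 15.3 | u 13.5 n 8.1 | corner w 70.8 u 6.8 r 71 contact angle 89.4 F [-0.5 -0.9  1.4]
```

Withdrawing and looking.

servo_tool --rows "0 -3 0 0;0 -6 0 0;1 -5 1 0;5 0 3.5 0;5 0 3.5 0"

```text
clock: 9.57
tool_pos: [0.4652, 0.0779, 0.3157]
orientation: [[-0.997, 0.002, -0.074], [0.074, 0.018, -0.997], [-0.001, -1.0, -0.018]]
ft_force: [1.1, -0.1, 0.6]
finger_gap: 0.0005
```

servo_tool --rows "0 -2 3.5 0;0 0 3 0;0 0 0 0;0 0 0 0"

```text
clock: 10.07
tool_pos: [0.4559, 0.0116, 0.3347]
orientation: [[-0.997, 0.001, -0.076], [0.076, 0.02, -0.997], [0.0, -1.0, -0.021]]
ft_force: [-0.7, -0.8, -0.3]
finger_gap: 0.0006
```

```bash
python3 s.py; python3 - <<'E'
from h import *
from cell import imaging
a=imaging.camera("wrist");b=imaging.camera("top");np.savez("pics/wrist4.npz",**a);np.savez("pics/top4.npz",**b)
A=cv2.resize(a["frame"],(800,600),interpolation=cv2.INTER_CUBIC)[:360];B=cv2.resize(b["frame"][150:330,180:420],(320,240))
o=np.zeros((600,800,3),np.uint8);o[:360]=A;o[360:,:320]=B
cv2.imwrite("pics/m4.png",o[:,:,::-1])
E
```

```text
t 10.07 X -108.3 w -83.1 Z 174.7 | u 46.9 n 200.1 | corner w -78.6 u 40.2 r 88 contact angle -59.0 F [-0.7 -0.8 -0.3]
```

View pics/m4.png

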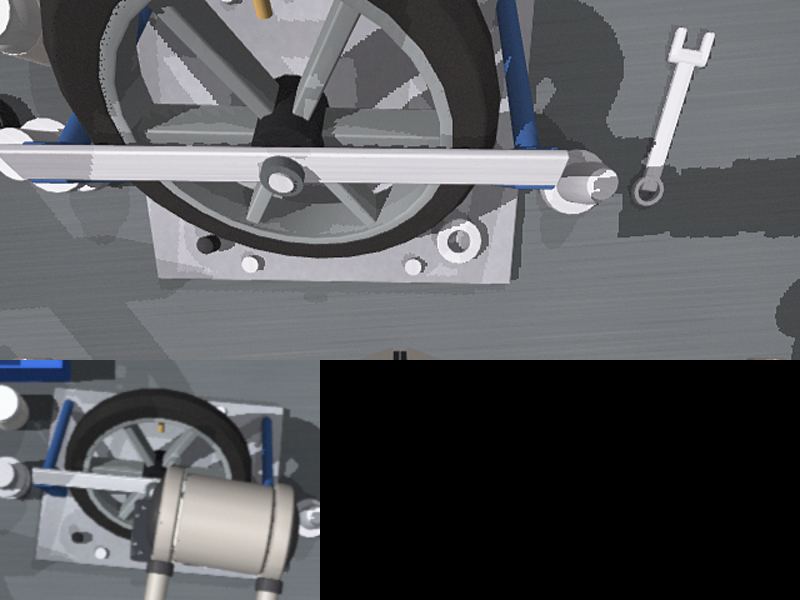

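View 8: the stem is near the top. In the wrist picture its tip is at (264,16), and in the top inset it is at (162,428), pointing at the hub. I'll measure it in both views.

```bash
python3 - <<'E'
from q import *
for n,roi in(("top4",(190,300,150,240)),("wrist4",(150,300,0,60))):
    c=np.load(f"pics/{n}.npz");h=cv2.cvtColor(c["frame"],cv2.COLOR_RGB2HSV)
    m=cv2.inRange(h,(12,110,80),(32,255,255));M=np.zeros_like(m);a,b,t,d=180,360,roi[2],roi[3];M[t:d,a:b]=m[t:d,a:b]
    y,x=np.nonzero(M);print(n,len(x),x.min(),x.max(),y.min(),y.max())
    pts=[(x[y==r].mean(),r) for r in(y.max(),(y.min()+y.max())//2,y.min())];print(np.round(pts,1));q(c,pts)
E
```

```text
top4 17 299 302 198 203
[[300.5 203. ]
 [300.5 200. ]
 [300.5 198. ]]
nut [296.1 248.8]
w -0.6 u 73.2 r 73.2 a -0.5
w -0.3 u 80.4 r 80.4 a -0.2
w -0.1 u 85.2 r 85.2 a -0.1
wrist4 169 202 216 0 14
[[210.  14.]
 [210.   7.]
 [208.   0.]]
nut [222.1 147.4]
w -1.8 u 74.8 r 74.8 a -1.4
w -3.1 u 79.5 r 79.5 a -2.2
w -3.0 u 84.0 r 84.0 a -2.1
```

Both views put the tip within about 3 mm of the vertical, against a tolerance of 9.5 mm, and the hand is clear. Handing in.

```bash
python3 -c "
from cell import manip,get_obs
print(get_obs()['ft_force']);print(manip.sign_off())"
```

```text
[ 0.08647626 -0.54890729 -0.55266447]
the job is handed in; nothing more can be done
None
```

The valve stem is now at the top of the wheel, and I handed the job in at about 10 s of the 54 s allowed. I turned the wheel about 136° counter-clockwise with two spoke pushes, using the shut fingertips vertically behind the bar. I never entered the gap with the valve stem.

**Last checks**
- **Stem position:** the stem tip is 0.6 mm off vertical in the top view and about 2–3 mm in the wrist view; the limit is 9.5 mm.
- **Forces:** the readings between moves never went above about 4 N.
- **Hand:** it is well clear of the wheel and reads only sensor noise.
- **Loose things:** those visible in the last pictures looked unmoved. I checked this by eye and did not measure it.
- **Wheel at rest:** I did not check this with a second picture. I relied on the wheel staying where it is left.

**What disagreed**
- **Axle height:** triangulating gave 0.150 m, about 10 mm below the stated 0.160 m. The two views were close together, so I used the stated value, and the spoke contact angles then agreed to about 1°.
- **Fingertip width:** I first took the shut tips as ±19 mm wide, but they are about ±4.5 mm. I corrected this at the start of the first push.

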